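Returned carton through the sprung flap

TASK

Put the small returned carton through the returns hatch: push the spring-closed flap open with one fingertip and, while that finger holds it open, slide the carton along the deck and through the gate with the other finger so that it drops into the catch tray. Only push the carton, never lift it, and do not let the carton itself push or lean on the flap. Leave the things beside the hatch where they stand, and finish with the carton lying in the tray and the flap shut again.

Things in the scene. Friction and masses are not known exactly. Their poses are not given: they have to be found in the camera images.
- hatch: Fixed green sheet-metal returns hatch; place and yaw vary. Origin on the table under the gate's middle; +x = way through the gate, away from the robot, +y left, z up. Slide deck: flat, top at z 65 mm, from x -170 mm (open end, towards the robot) to x 0, where it ends in a drop to the tray; fences along both sides, inner faces y +-94 mm, tops z 95 mm. All is open from above.
- gate (a point): Middle of the gate at deck level: hatch (0, 0, 65 mm). Opening without a lintel between two posts, inner faces at hatch y +72 and -72 mm; posts from x -12 to 0 mm, 22 mm wide, tops at z 120 mm. The flap shuts it.
- tray_floor (a point): Middle of the inner floor of the open grey catch tray behind the gate, at hatch (72, 0, 4 mm). Inside: hatch x 0 to 145 mm, y +-95 mm; walls 50 mm high, 15 mm lower than the deck.
- flap (a joint): Flap angle about its upright hinge, rad: 0 shut, grows as it swings away from the robot over the tray, to 1.5. A spring shuts it: about 0.12 N m when shut, 0.17 at 1 rad (4 to 6 N at a finger 30 mm from the hinge). Aluminium plate 132 mm long, 46 high, 5 thick; hinge axis at hatch x 0, y +70 mm (left end); spans hatch z 69 to 115 mm.
- flap_tip (a point): Middle height of the free end of the flap, 135 mm from its hinge axis, 92 mm above the table; at hatch x = 0, y = -65 mm when shut.
- carton_center (a point): Centre of the small shut cardboard carton, 44 mm (its x, along the passage) by 60 mm (its y) by 36 mm high, 0.1 to 0.2 kg, with a paper strip over it. It starts flat on the deck before the shut gate, its centre 50 to 85 mm before it and 12 to 32 mm to the right (-y) of its middle, turned up to 10 degrees.
- tape_roll: Roll of pale tape lying flat, 84 mm across, 45 mm high, standing on the table beside the hatch; origin at the centre of its underside. Leave alone.
- cup: White cup, 72 mm across, 85 mm high, standing on the table beside the hatch; origin at the centre of its underside. Leave alone.
- stock_box: Upright stock box, 70 x 50 x 75 mm high, standing on the table beside the hatch; origin at the centre of its underside. Leave alone.
There are look-alikes about, which are no part of the job. What is shaped like the part that bears carton_center but blue, pink or turquoise is not meant.

How it is judged:
By the outcome, as a careful person would: the job done as asked, in the order asked, and still so for the second after the job is handed in, with the robot touching nothing.
It also fails if it takes over 38 s, if anything falls off the work surface, if the arm or the gripper's body presses on something with over 40 N, if the wrist force passes 120 N, or if a joint passes its speed limit or range.

ROBOT

A 7-joint arm with a two-finger parallel gripper is mounted at the origin on the work surface. World frame = base frame: x ahead of the robot, y to its left, z up, the work surface at z = 0. Lengths are in m, angles in rad, forces in N, time in s.
With the tool pointing down it reaches from about 0.425 to 0.925 m from the base axis. Payload 6.8 kg.
Tool frame: the origin (TCP) lies at the very end of the fingers, on their centre line; the grasp point (between the pads) lies r.grip_depth behind it (r.grip_depth is the distance from the TCP to the grasp point, in m); z points along the fingers, x is the direction in which the jaws open and shut, and the axes are right-handed (so a half turn about z gives the same grasp; the last joint's range is limited). The gripper opens to 85 mm and grips with 20 to 120 N. Pads are 22 mm wide; open, the fingers measure 114 mm over their backs; the gripper's body (76 mm by 85 mm) begins 54 mm behind the grasp point. The pads swing forward as they close: fully open they stand 13 mm farther back than shut.
Start: joints at [1.093, 0.477, 0.022, 1.555, -0.011, 1.109, -0.083], TCP at [0.244, -0.629, 0.202] pointing down, gripper open.
Joint ranges: [-2.96, 2.96], [-0.34, 2.1], [-1.41, 1.46], [0.24, 2.44], [-1.37, 4.51], [0.17, 1.92], [-2.96, 2.96]. Speed limits (rad/s): [2.39, 2.39, 3.14, 3.14, 3.14, 3.14, 3.14].

INTERFACE

Orientations are given as a rotation vector (axis times angle).
In Python, from bench import readout, grab_frame, workorder, r gives the robot as it stands.
- The arm moves only by the shell command python3 -m handwheel 'ROWS' [FORCE]. ROWS is text: rows parted by semicolons, each of 7 numbers parted by spaces: the shift along the tool's x, y, z in mm, then the turn, a rotation vector about the tool's x, y, z in degrees, then the finger opening in mm, from 0 to 85.4. A call has 1 to 12 rows; each row is the pose to reach, as a shift and turn from the pose commanded when the call began, along the tool's axes at that moment; what a row does not reach only later rows make up. A row lasts 1/8 s, in which the tool goes at most 62.5 mm and 10.7 degrees, less where a joint would pass 70% of its speed; a pose out of reach is approached as far as the arm can. A call with a gripper value outside its range is refused whole. The fingers move at their own pace and stop on an object; FORCE is the grip in N (left out, the last holds). Time passes only in rows, so rows that repeat a pose let the fingers close. It gives the time, the measured TCP pose, the force and the opening at its end, in the units of the state.
- readout.get_obs(): the state, without advancing time (a new reading comes with each control period).
- grab_frame(name): name is "side" or "top"; returns a dict with "pixels" (400x640x3 uint8, red, green, blue), "fx", "fy", "cx", "cy" (pixels), "rvec" (rotation vector, rad) and "tvec" (3), from world to camera coordinates, as OpenCV has them. Camera axes: x right, y down, z forward; pixel columns grow to the right and rows downward; lengths in m; the calibration is good to about 2 mm. A picture is of the moment at which its call begins. There is no depth.
- workorder.hand_in(): hands the job in, once; it reports no verdict.
The state is a dict: "clock": time; "joints": joint angles; "qvel": joint speeds; "tau": joint torques, N m; "tcp_pos": TCP position; "orientation": TCP orientation; "contact_force": force on the tool from outside, world axes, zero at the start; "moment": the same for the moment, N m; "grip_width": finger opening in m.
Only numpy, scipy, OpenCV 4.12 (cv2) and the standard library are available. Lean on these libraries where they do the work, as an engineer would, in place of code of your own. Each camera call takes 0.05 s, during which the arm holds its last target.

## Working session

There is one attempt and no reset: what is moved stays moved. The work goes in short steps, Python scripts to look and compute and a shell command to move; the robot and the scene stay as the last step left them, time stands still between calls to the robot, and variables do not carry over. Pictures are saved under pics/ and viewed, and the job is handed in when it is done.

```bash
ls; mkdir -p pics; cat > h.py <<'E'
import numpy as np, cv2
from bench import readout, grab_frame, workorder, r
def cam(n):
    f=grab_frame(n); K=np.array([[f['fx'],0,f['cx']],[0,f['fy'],f['cy']],[0,0,1.]])
    R=cv2.Rodrigues(np.array(f['rvec'],float))[0]; t=np.array(f['tvec'],float)
    return f['pixels'],K,R,t
def plane(px,z,K,R,t):
    d=R.T@np.linalg.inv(K)@np.array([px[0],px[1],1.]); c=-R.T@t
    return c+d*(z-c[2])/d[2]
def proj(p,K,R,t):
    q=K@(R@np.array(p,float)+t); return q[:2]/q[2]
E
python3 - <<'E'
from h import *
for n in('top','side'):
    p,K,R,t=cam(n); cv2.imwrite(f'pics/{n}0.png',p[:,:,::-1]); print(n,K[0,0],-R.T@t,R[2])
    np.savez(f'{n}0.npz',p=p,K=K,R=R,t=t)
print(readout.get_obs(), r.grip_depth)
E
```

```text
pics
top 392.0293421874409 [0.37236503 0.03235042 1.01890615] [ 0.18456544  0.01522956 -0.98270222]
side 401.06600981748466 [0.25594132 0.70917076 0.81786283] [ 0.25577664 -0.64147588 -0.72324754]
{'clock': 0.1, 'joints': array([ 1.09286734,  0.47772101,  0.02234029,  1.55635618, -0.01147752,
        1.10932447, -0.08306552]), 'qvel': array([-6.03294975e-04, -2.28463869e-03,  2.33295475e-04, -5.88374005e-05,
       -2.37461682e-04,  7.68624563e-05,  1.36498967e-03]), 'tau': array([ 5.04705604e-03, -5.97755706e+01,  1.61326747e+00, -2.81954885e+01,
        1.26316704e-02,  4.99196729e-03, -1.41618834e-06]), 'tcp_pos': array([ 0.24374823, -0.62881662,  0.20111904]), 'orientation': array([-2.59138405e+00,  1.77457508e+00,  2.29564881e-03]), 'contact_force': array([-0.22915274, -0.01366938, -0.52538922]), 'moment': array([0.00038893, 0.00817254, 0.07850351]), 'grip_width': 0.08557544354231385} 0.0187
```

View pics/top0.png

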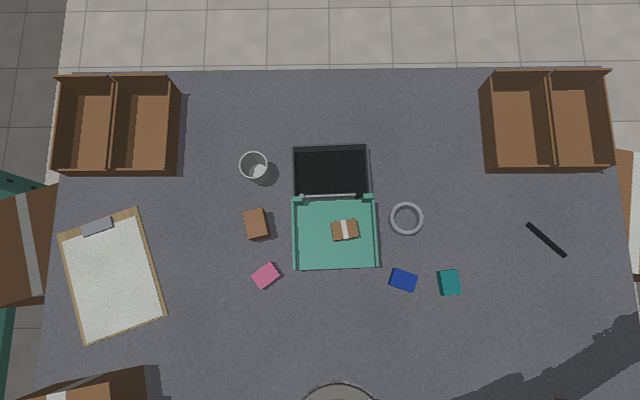

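View pics/side0.png

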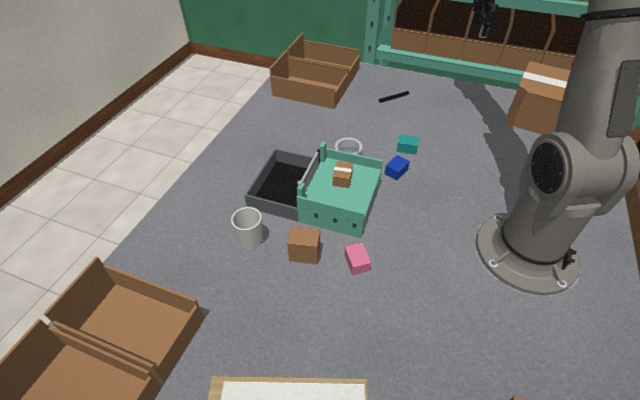

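Things that could be taken for the carton, by pixel in the top view:
- brown box with a paper strip, on the deck (345,230)
- stock box (256,223)
- pink block (265,276)
- blue block (403,279)
- turquoise block (449,282)

I choose (345,230): it is brown, has the strip and sits on the deck before the gate. I'll check it in a close crop.

```bash
python3 - <<'E'
import numpy as np,cv2
d=np.load('top0.npz');p=d['p'][135:285,230:430,::-1]
cv2.imwrite('pics/topcrop.png',cv2.resize(p,(800,600),interpolation=cv2.INTER_CUBIC))
d=np.load('side0.npz');p=d['p'][130:250,235:395,::-1]
cv2.imwrite('pics/sidecrop.png',cv2.resize(p,(800,600),interpolation=cv2.INTER_CUBIC))
E
```

```text
(no output)
```

View pics/topcrop.png

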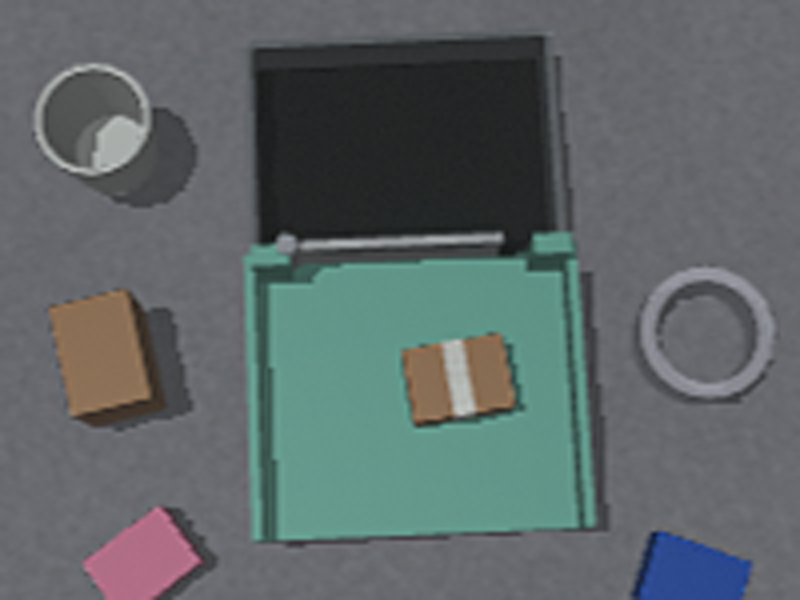

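View pics/sidecrop.png

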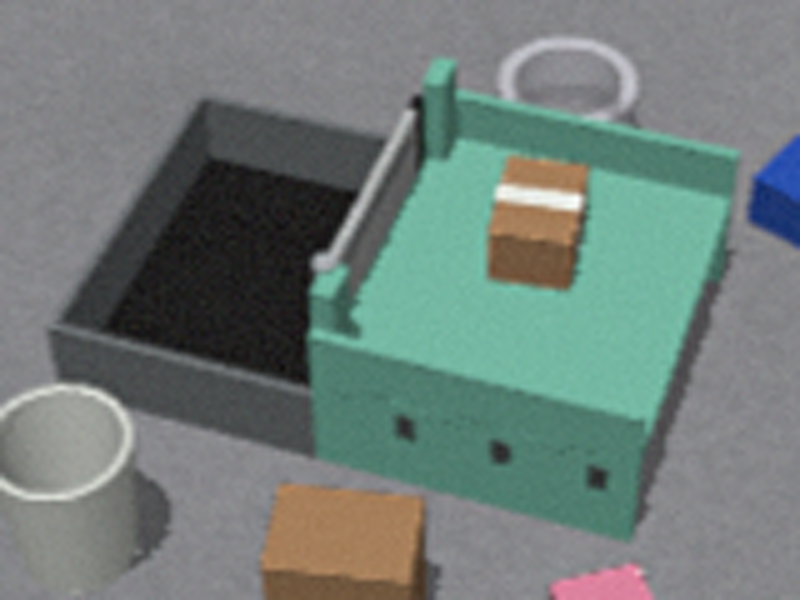

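Confirmed: the brown, paper-strip carton is on the deck at full-image px about (345,230). The stock box has no strip and stands on the table. Next I measure.

```bash
python3 - <<'E'
from h import *
d=np.load('top0.npz');p,K,R,t=[d[k] for k in 'pKRt']
c=lambda x,y:((x+.5)/4-.5+230,(y+.5)/4-.5+135)
def P(x,y,z): return plane(c(x,y),z,K,R,t)
for n,x,y,z in [('postL back outer',248,246,.12),('postL backinner',292,240,.12),('postR back outer',573,233,.12),('postR back inner',532,236,.12),('fence nearL outer',255,540,.095),('fence nearR outer',595,527,.095),('postR front outer',576,255,.12),('flap tip',503,237,.115),('flap hinge',287,243,.12),
 ('deck near L',275,541,.065),('deck near R',578,528,.065)]:
    print(n,P(x,y,z).round(4))
hsv=cv2.cvtColor(p,cv2.COLOR_RGB2HSV)
roi=np.zeros(p.shape[:2],np.uint8); roi[200:255,320:372]=1
g=((hsv[...,0]>60)&(hsv[...,0]<100)&(hsv[...,1]>70)).astype(np.uint8)
m=((g==0)&(roi>0)).astype(np.uint8)
m[:212]=0
n,l,s,ce=cv2.connectedComponentsWithStats(m); print(s,ce)
i=1+np.argmax(s[1:,4]); cs,_=cv2.findContours((l==i).astype(np.uint8),0,1)
rect=cv2.minAreaRect(cs[0]);print(rect)
for q in [(404,350),(500,334),(516,406),(414,424),(458,378)]: print(P(*q,.101).round(4))
for q in cv2.boxPoints(rect): print(plane(q,.101,K,R,t).round(4))
E
```

```text
postL back outer [0.5564 0.1056 0.12  ]
postL backinner [0.5599 0.0798 0.12  ]
postR back outer [ 0.5629 -0.0846  0.12  ]
postR back inner [ 0.5613 -0.0606  0.12  ]
fence nearL outer [0.3871 0.1021 0.095 ]
fence nearR outer [ 0.3938 -0.0954  0.095 ]
postR front outer [ 0.5498 -0.0859  0.12  ]
flap tip [ 0.5619 -0.0441  0.115 ]
flap hinge [0.5581 0.0827 0.12  ]
deck near L [0.3869 0.0923 0.065 ]
deck near R [ 0.3939 -0.0893  0.065 ]
[[     0      0    640    400 255465]
 [   330    218     29     24    535]] [[319.44827276 199.43711272]
 [344.2        229.52897196]]
((344.280029296875, 229.54000854492188), (20.303499221801758, 26.475048065185547), 79.69515228271484)
[0.4971 0.0145 0.101 ]
[ 0.5063 -0.0422  0.101 ]
[ 0.4637 -0.0507  0.101 ]
[0.4535 0.0091 0.101 ]
[ 0.4804 -0.0171  0.101 ]
[0.4976 0.0173 0.101 ]
[ 0.5085 -0.0443  0.101 ]
[ 0.4613 -0.0518  0.101 ]
[0.4505 0.0092 0.101 ]
```

The top view gives hatch origin ≈ (0.5605, 0.0095) with yaw ≈ 2°. The carton is at hatch (-82, -24) mm, turned about +7.5° relative to it.

Plan: set the jaws diagonally and wide open. The left finger leads at hatch y≈45, near the hinge, and the right finger sits behind the carton. One forward motion then opens the flap well before the carton reaches the gate.

```bash
cat >> h.py <<'E'
from scipy.spatial.transform import Rotation as Ro
O=np.array([.5605,.0095]); YAW=.035
def H2W(x,y): # mm -> m
    c,s=np.cos(YAW),np.sin(YAW); return O+np.array([c*x-s*y,s*x+c*y])/1e3
def W2H(w):
    c,s=np.cos(YAW),np.sin(YAW); d=(np.array(w)[:2]-O)*1e3; return np.array([c*d[0]+s*d[1],-s*d[0]+c*d[1]])
def plan(hx,hy,z,hang):
    """shift/turn in tool axes to reach TCP at hatch (hx,hy) mm, z m, jaw axis at hang deg in hatch frame, pointing down"""
    o=readout.get_obs(); Rt=Ro.from_rotvec(o['orientation'])
    w=H2W(hx,hy); d=np.array([*w,z])-o['tcp_pos']
    a=np.radians(hang)+YAW; x=[np.cos(a),np.sin(a),0]; zz=[0,0,-1]; y=np.cross(zz,x)
    T=Ro.from_matrix(np.column_stack([x,y,zz]))
    print('shift',(Rt.inv().apply(d)*1e3).round(1),'turn',np.degrees((Rt.inv()*T).as_rotvec()).round(1))
def state():
    o=readout.get_obs(); R_=Ro.from_rotvec(o['orientation']).as_matrix()
    h=W2H(o['tcp_pos']); a=np.degrees(np.arctan2(R_[1,0],R_[0,0])-YAW)
    print('t',round(o['clock'],2),'hatch',h.round(1),'z',(o['tcp_pos'][2]*1e3).round(1),'jaw',a.round(1),'F',o['contact_force'].round(1),'w',round(o['grip_width'],4),'tilt',R_[:,2].round(3))
    u=np.array([np.cos(np.radians(a)),np.sin(np.radians(a))])*49.8
    print('A',(h+u).round(1),'B',(h-u).round(1))
E
python3 - <<'E'
from h import *
state(); plan(-84,15.5,.2,36.4)
E
```

```text
t 0.1 hatch [-338.9 -626.8] z 201.1 jaw -70.8 F [-0.2 -0.  -0.5] w 0.0856 tilt [-0.001  0.002 -1.   ]
A [-322.5 -673.9] B [-355.3 -579.8]
shift [-522.9 -451.9    1.9] turn [-1.000e-01  1.000e-01 -1.072e+02]
```

```bash
python3 -m handwheel '-523 -452 2 0 0 -107 85;-523 -452 2 0 0 -107 85;-523 -452 2 0 0 -107 85;-523 -452 2 0 0 -107 85;-523 -452 2 0 0 -107 85;-523 -452 2 0 0 -107 85;-523 -452 2 0 0 -107 85;-523 -452 2 0 0 -107 85;-523 -452 2 0 0 -107 85;-523 -452 2 0 0 -107 85;-523 -452 2 0 0 -107 85;-523 -452 2 0 0 -107 85'
python3 -c "
from h import *
state(); plan(-84,15.5,.11,36.4)"
```

```text
clock: 1.6
tcp_pos: [0.4772, 0.027, 0.2003]
orientation: [-2.963, -1.039, -0.003]
contact_force: [-0.7, -0.6, 0.0]
grip_width: 0.0852
t 1.6 hatch [-82.7  20.4] z 200.3 jaw 36.7 F [-0.7 -0.6  0. ] w 0.0852 tilt [ 0.001  0.003 -1.   ]
A [-42.7  50.1] B [-122.6   -9.3]
shift [-4.2  3.3 90.2] turn [-0.1 -0.1  0.3]
```

```bash
python3 -m handwheel '0 0 40 0 0 0 85;0 0 60 0 0 0 85;0 0 60 0 0 0 85'
python3 - <<'E'
from h import *
state(); plan(-84,15.5,.07,36.4)
for n in('top','side'):
    p,K,R,t=cam(n); q=proj([*H2W(-60,0),.08],K,R,t).astype(int)
    cr=p[max(q[1]-75,0):q[1]+75,q[0]-100:q[0]+100,::-1]; cv2.imwrite(f'pics/{n}1.png',cv2.resize(cr,None,fx=4,fy=4,interpolation=2)); print(q)
E
```

```text
clock: 1.98
tcp_pos: [0.4747, 0.0205, 0.1385]
orientation: [-2.968, -1.026, 0.006]
contact_force: [0.5, -0.7, 0.0]
grip_width: 0.085
t 1.98 hatch [-85.4  14. ] z 138.5 jaw 36.1 F [ 0.5 -0.7  0. ] w 0.085 tilt [-0.004 -0.    -1.   ]
A [-45.1  43.4] B [-125.6  -15.3]
shift [ 2.2 -0.2 68.5] turn [-0.1  0.2 -0.3]
[333 221]
[331 179]
```

View pics/side1.png

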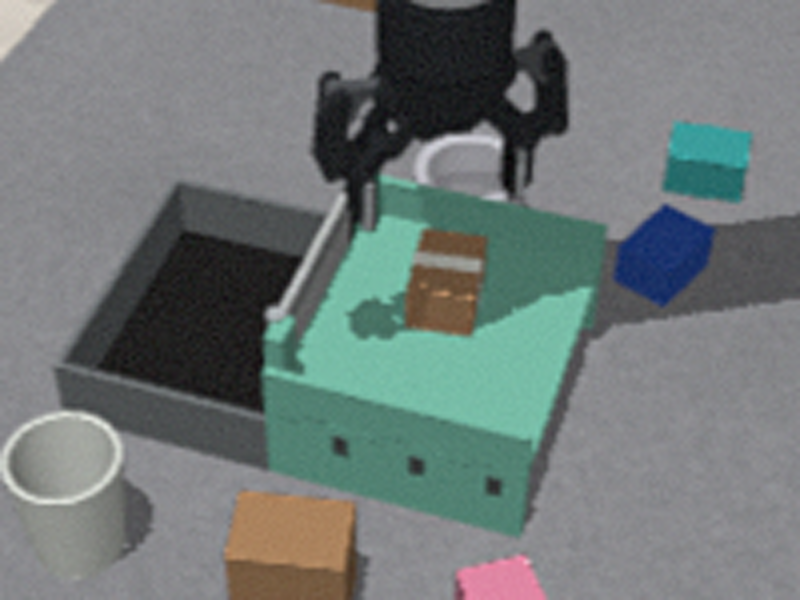

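View pics/top1.png

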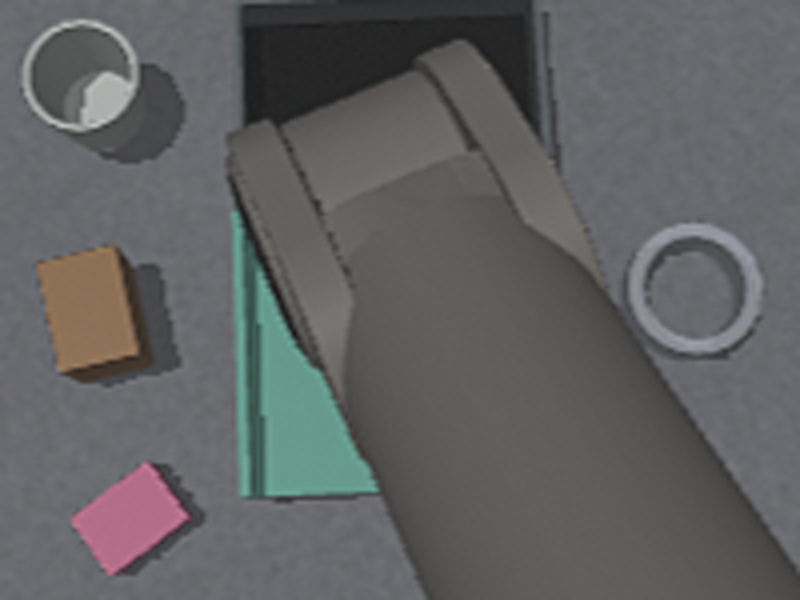

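Side view: the carton lies undisturbed with its top at crop (445,265). Finger A's tip is at about (362,230) and B's at about (518,198), the latter above and behind the carton. The top view is blocked by the arm. Now I check the fingertip height against the TCP.

```bash
python3 - <<'E'
from h import *
d=np.load('side0.npz');K,R,t=[d[k] for k in 'KRt']
for n,h in(('A',(-45.1,43.4)),('B',(-125.6,-15.3))):
  for z in (.1385,.1515): print(n,z,((proj([*H2W(*h),z],K,R,t)-[231,104])*4).round())
E
```

```text
A 0.1385 [357. 277.]
A 0.1515 [357. 261.]
B 0.1385 [510. 243.]
B 0.1515 [512. 228.]
```

```bash
python3 - <<'E'
from h import *
state()
p,K,R,t=cam('side')
cr=p[100:190,300:390,::-1]; cr=cv2.convertScaleAbs(cr,alpha=1.6,beta=20)
cv2.imwrite('pics/side2.png',cv2.resize(cr,(600,600),interpolation=2))
E
```

```text
t 2.08 hatch [-83.5  14.5] z 140.4 jaw 36.1 F [-0.3  0.2  0.4] w 0.0846 tilt [ 0. -0. -1.]
A [-43.3  43.9] B [-123.7  -14.8]
```

View pics/side2.png

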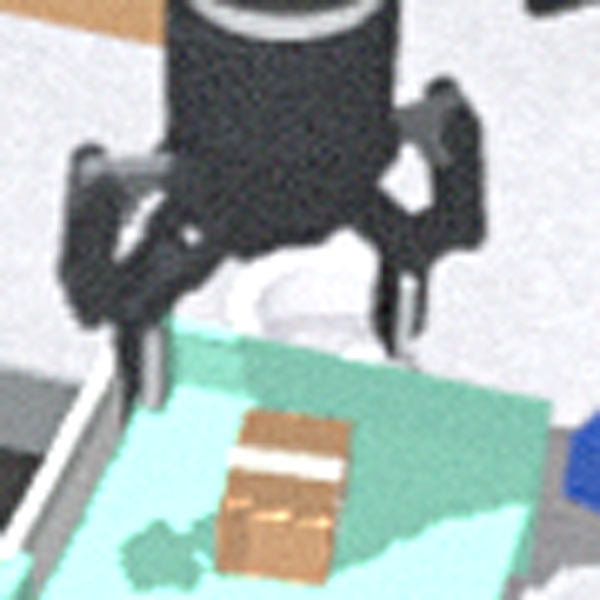

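```bash
python3 - <<'E'
from h import *
d=np.load('side0.npz');K,R,t=[d[k] for k in 'KRt']
for h,z in(((-6,83),.12),((-6,-83),.12),((-170,-98),.095),((-170,98),.095),((-82,-24),.101)): print(h,z,((proj([*H2W(*h),z],K,R,t)-[235,130])*5).round())
for z in (.14,.153,.166,.179): print(z,[((proj([*H2W(*h),z],K,R,t)-[300,100])*6.667).round() for h in((-43.3,43.9),(-123.7,-14.8))])
E
```

```text
(-6, 83) 0.12 [324. 279.]
(-6, -83) 0.12 [435.  71.]
(-170, -98) 0.095 [734. 153.]
(-170, 98) 0.095 [639. 417.]
(-82, -24) 0.101 [537. 198.]
0.14 [array([130., 484.]), array([386., 429.])]
0.153 [array([130., 459.]), array([388., 403.])]
0.166 [array([130., 432.]), array([390., 377.])]
0.179 [array([130., 405.]), array([392., 350.])]
```

```bash
python3 -m handwheel '0 1 25 0 0 0 85;0 1 45 0 0 0 85;0 1 55 0 0 0 85;0 1 55 0 0 0 85'
python3 - <<'E'
from h import *
state()
p,K,R,t=cam('side')
cr=p[110:200,290:380,::-1]; cr=cv2.convertScaleAbs(cr,alpha=1.6,beta=20)
cv2.imwrite('pics/side3.png',cv2.resize(cr,(600,600),interpolation=2))
for z in (.085,.098,.111,.124): print(z,[((proj([*H2W(*h),z],K,R,t)-[290,110])*6.667).round() for h in((-43.3,43.9),(-123.7,-14.8))])
E
```

```text
clock: 2.62
tcp_pos: [0.4772, 0.0208, 0.0852]
orientation: [2.969, 1.027, -0.0]
contact_force: [-0.3, -0.3, 0.3]
grip_width: 0.0848
t 2.62 hatch [-82.9  14.2] z 85.2 jaw 36.2 F [-0.3 -0.3  0.3] w 0.0848 tilt [-0. -0. -1.]
A [-42.7  43.6] B [-123.1  -15.2]
0.085 [array([198., 522.]), array([443., 467.])]
0.098 [array([198., 498.]), array([445., 443.])]
0.111 [array([198., 474.]), array([447., 419.])]
0.124 [array([197., 449.]), array([450., 394.])]
```

View pics/side3.png

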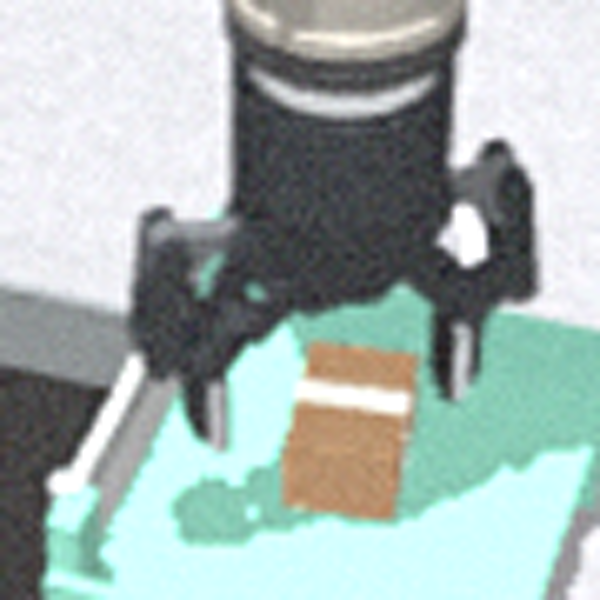

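```bash
python3 - <<'E'
from h import *
d=np.load('side0.npz');K,R,t=[d[k] for k in 'KRt']
P=lambda x,y,z:((proj([*H2W(x,y),z],K,R,t)-[290,110])*6.667).round()
o=np.array([-82.9,14.2]);u=np.array([.807,.59]);w=np.array([-.59,.807])
print('body corners z.158')
for a in(-42,42):
  for b in (-38,38): print(P(*(o+u*a+w*b),.158),P(*(o+u*a+w*b),.23))
for z in (.085,.098,.11,.12): print(z,'A',P(*(o+u*42.5+w*11),z),'B',P(*(o-u*57+w*11),z), 'Bdark', P(*(o-u*42.5+w*11),z))
print(readout.get_obs()['tcp_pos'], r.__dict__ if hasattr(r,'__dict__') else dir(r))
E
```

```text
body corners z.158
[399. 265.] [408. 112.]
[471. 397.] [485. 243.]
[186. 310.] [184. 156.]
[248. 447.] [250. 292.]
0.085 A [224. 537.] B [470. 481.] Bdark [434. 489.]
0.098 A [224. 513.] B [472. 457.] Bdark [436. 465.]
0.11 A [224. 491.] B [474. 435.] Bdark [438. 443.]
0.12 A [224. 472.] B [476. 416.] Bdark [440. 424.]
[0.47752708 0.0208852  0.08564492] {}
```

```bash
python3 - <<'E'
from h import *
d=np.load('side0.npz');K,R,t=[d[k] for k in 'KRt']
u=np.array([.361,-.932]);o=np.array([.2437,-.6288])
for z in (.201,.214,.24):
  for s in(-.05,.05): print(z,s,((proj([*(o+s*u),z],K,R,t)-[440,0])*8).round())
cr=d['p'][0:70,440:530,::-1]; cv2.imwrite('pics/side0g.png',cv2.resize(cv2.convertScaleAbs(cr,alpha=1.8,beta=20),None,fx=8,fy=8,interpolation=2))
E
```

```text
0.201 -0.05 [300. 409.]
0.201 0.05 [235. 293.]
0.214 -0.05 [309. 378.]
0.214 0.05 [243. 263.]
0.24 -0.05 [328. 314.]
0.24 0.05 [260. 201.]
```

View pics/side0g.png

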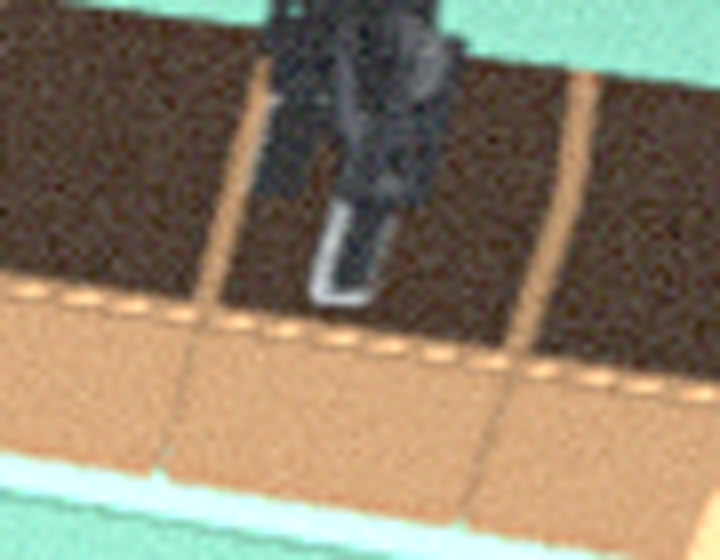

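Both side views, at the start pose and here, put the visible fingertips about 35–40 mm above the reported TCP. The stated swing-back is only 13 mm, so I go down in small steps with force checks.

```bash
python3 -m handwheel '0 1 8 0 0 0 85;0 1 15 0 0 0 85;0 1 18 0 0 0 85;0 1 21 0 0 0 85;0 1 21 0 0 0 85'
python3 - <<'E'
from h import *
state()
p,K,R,t=cam('side')
cr=p[110:200,290:380,::-1]; cr=cv2.convertScaleAbs(cr,alpha=1.6,beta=20)
cv2.imwrite('pics/side4.png',cv2.resize(cr,(600,600),interpolation=2))
E
```

```text
clock: 3.3
tcp_pos: [0.4775, 0.0201, 0.0638]
orientation: [-2.969, -1.028, 0.0]
contact_force: [0.2, 0.1, -0.8]
grip_width: 0.0849
t 3.3 hatch [-82.5  13.5] z 63.8 jaw 36.2 F [ 0.2  0.1 -0.8] w 0.0849 tilt [-0.  0. -1.]
A [-42.3  42.9] B [-122.7  -15.9]
```

View pics/side4.png

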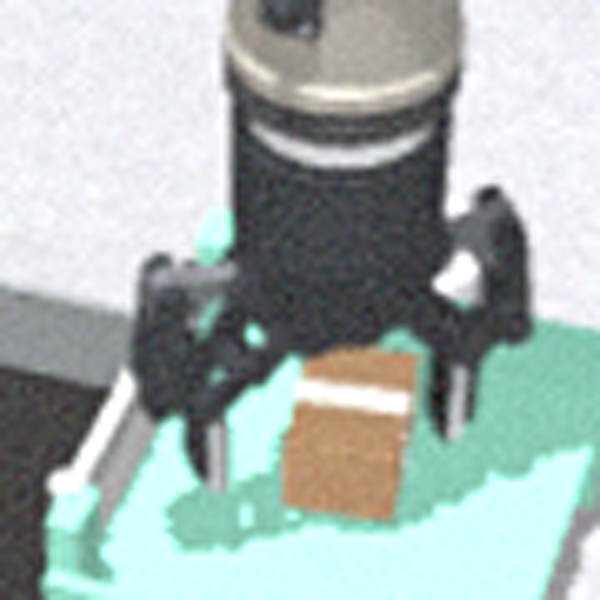

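```bash
python3 -m handwheel '0 0 5 0 0 0 85;0 0 9 0 0 0 85;0 0 11 0 0 0 85;0 0 13 0 0 0 85;0 0 13 0 0 0 85'; python3 -m handwheel '0 0 1 0 0 0 85;0 0 2 0 0 0 85;0 0 2 0 0 0 85'
python3 - <<'E'
from h import *
state()
p,K,R,t=cam('side')
cr=p[110:200,290:380,::-1]; cr=cv2.convertScaleAbs(cr,alpha=1.6,beta=20)
cv2.imwrite('pics/side5.png',cv2.resize(cr,(600,600),interpolation=2))
E
```

```text
clock: 3.98
tcp_pos: [0.4776, 0.0201, 0.0509]
orientation: [-2.969, -1.028, 0.0]
contact_force: [0.5, 0.2, 0.5]
grip_width: 0.0848
clock: 4.35
tcp_pos: [0.4776, 0.02, 0.049]
orientation: [2.969, 1.028, -0.0]
contact_force: [-0.8, 0.0, 0.2]
grip_width: 0.0851
t 4.35 hatch [-82.5  13.4] z 49.0 jaw 36.2 F [-0.8  0.   0.2] w 0.0851 tilt [-0. -0. -1.]
A [-42.3  42.8] B [-122.7  -16. ]
```

View pics/side5.png

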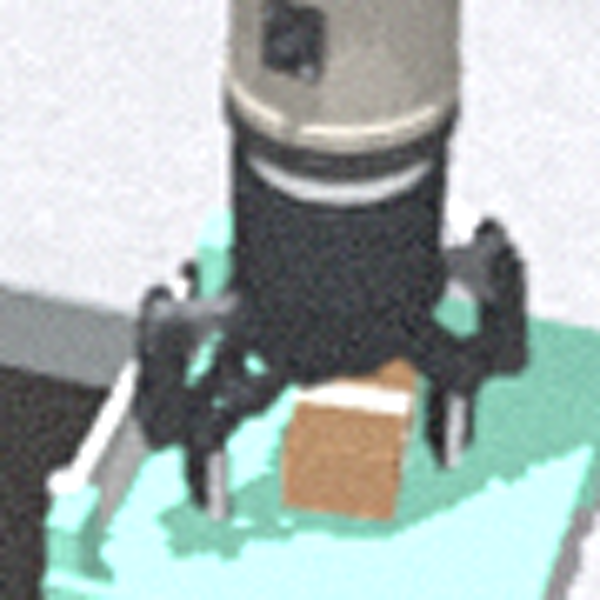

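No contact at TCP z 0.049, so the tips really are higher: A's tip is at crop (213,517) and B's at (450,467), both roughly z 0.093. I keep lowering in small steps.

```bash
python3 -m handwheel '0 0 4 0 0 0 85;0 0 7 0 0 0 85;0 0 9 0 0 0 85;0 0 10 0 0 0 85;0 0 10 0 0 0 85'; python3 -m handwheel '0 0 1 0 0 0 85;0 0 2 0 0 0 85;0 0 3 0 0 0 85;0 0 3 0 0 0 85'
python3 - <<'E'
from h import *
state()
p,K,R,t=cam('side')
cr=p[110:200,290:380,::-1]; cr=cv2.convertScaleAbs(cr,alpha=1.6,beta=20)
cv2.imwrite('pics/side6.png',cv2.resize(cr,(600,600),interpolation=2))
E
```

```text
clock: 5.03
tcp_pos: [0.4776, 0.0201, 0.0389]
orientation: [-2.969, -1.028, 0.0]
contact_force: [0.8, 0.4, -0.6]
grip_width: 0.0849
clock: 5.52
tcp_pos: [0.4776, 0.02, 0.0359]
orientation: [2.969, 1.028, -0.0]
contact_force: [-0.3, -0.1, 0.3]
grip_width: 0.0849
t 5.53 hatch [-82.5  13.4] z 35.9 jaw 36.2 F [-0.3 -0.1  0.3] w 0.0849 tilt [-0. -0. -1.]
A [-42.3  42.8] B [-122.7  -16. ]
```

View pics/side6.png

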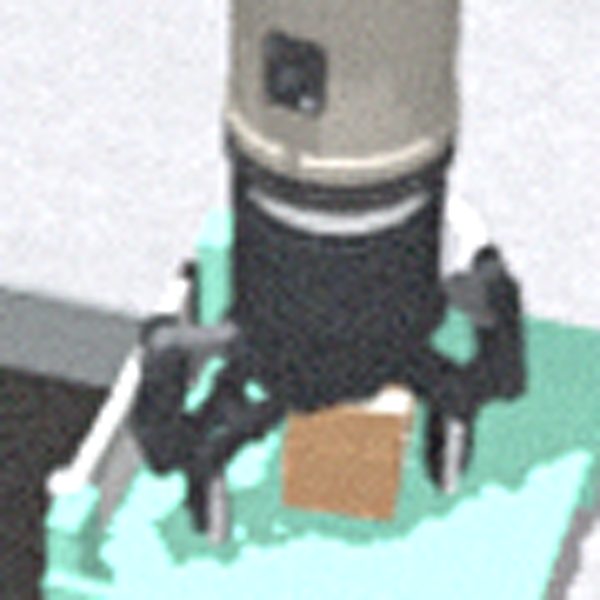

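The tips are now about z 0.081, with no contact force. I start pushing slowly along hatch +x.

```bash
python3 -m handwheel '4 3 0 0 0 0 85;8 6 0 0 0 0 85;12 9 0 0 0 0 85;16 12 0 0 0 0 85;20 15 0 0 0 0 85;20 15 0 0 0 0 85'
python3 - <<'E'
from h import *
state()
p,K,R,t=cam('side')
cr=p[110:200,290:380,::-1]; cr=cv2.convertScaleAbs(cr,alpha=1.6,beta=20)
cv2.imwrite('pics/side7.png',cv2.resize(cr,(600,600),interpolation=2))
E
```

```text
clock: 6.32
tcp_pos: [0.5035, 0.0208, 0.0361]
orientation: [-2.969, -1.028, -0.002]
contact_force: [-0.3, -0.8, 0.2]
grip_width: 0.085
t 6.33 hatch [-56.5  13.2] z 36.1 jaw 36.2 F [-0.3 -0.8  0.2] w 0.085 tilt [ 0.001  0.    -1.   ]
A [-16.3  42.6] B [-96.7 -16.1]
```

View pics/side7.png

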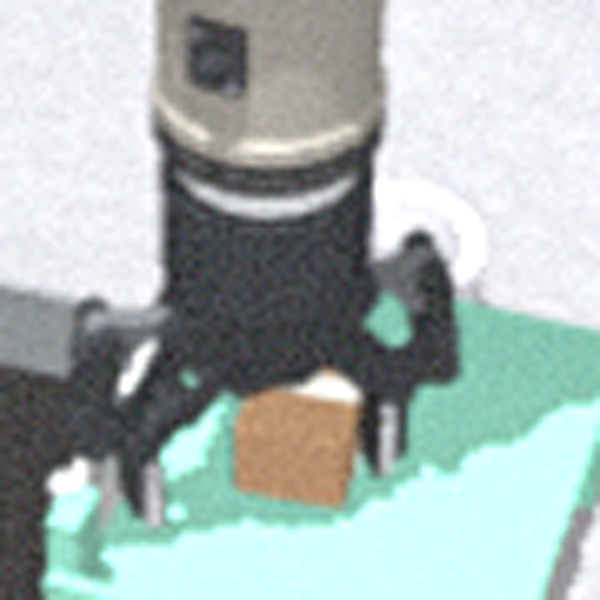

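Both the hand and the carton moved: the carton's near face went from crop x 285–390 to 237–343, about 19 mm. A is now just short of the flap. I continue, so that A opens the flap while the carton is still well before the gate.

```bash
python3 -m handwheel '4 3 0 0 0 0 85;8 6 0 0 0 0 85;12 9 0 0 0 0 85;16 12 0 0 0 0 85;20 15 0 0 0 0 85;24 18 0 0 0 0 85;24 18 0 0 0 0 85'
python3 - <<'E'
from h import *
state()
p,K,R,t=cam('side')
cr=p[110:210,250:370,::-1]; cr=cv2.convertScaleAbs(cr,alpha=1.6,beta=20)
cv2.imwrite('pics/side8.png',cv2.resize(cr,(720,600),interpolation=2))
p,K,R,t=cam('top')
cr=p[130:290,230:430,::-1]
cv2.imwrite('pics/top8.png',cv2.resize(cr,(750,600),interpolation=2))
E
```

```text
clock: 7.25
tcp_pos: [0.5297, 0.0219, 0.0352]
orientation: [-2.966, -1.031, 0.008]
contact_force: [-8.6, 1.6, 3.5]
grip_width: 0.085
t 7.25 hatch [-30.4  13.5] z 35.2 jaw 36.3 F [-8.6  1.6  3.5] w 0.085 tilt [-0.006 -0.001 -1.   ]
A [ 9.8 43. ] B [-70.5 -16. ]
```

View pics/side8.png

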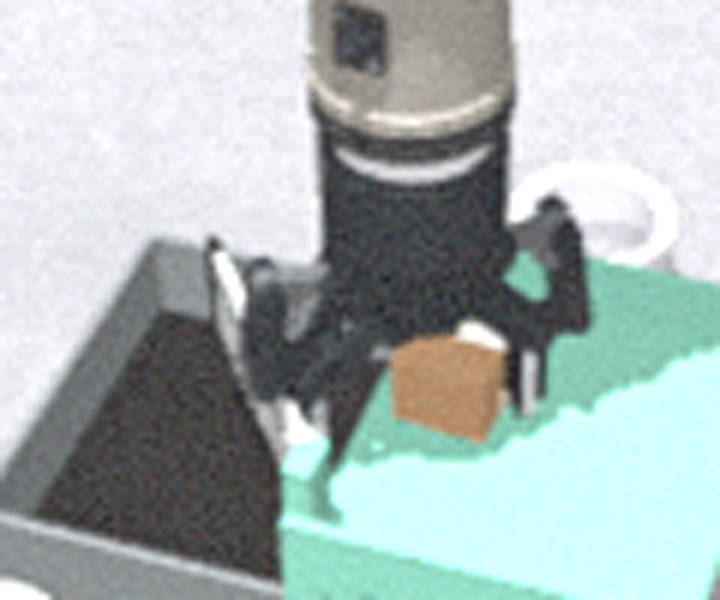

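View pics/top8.png

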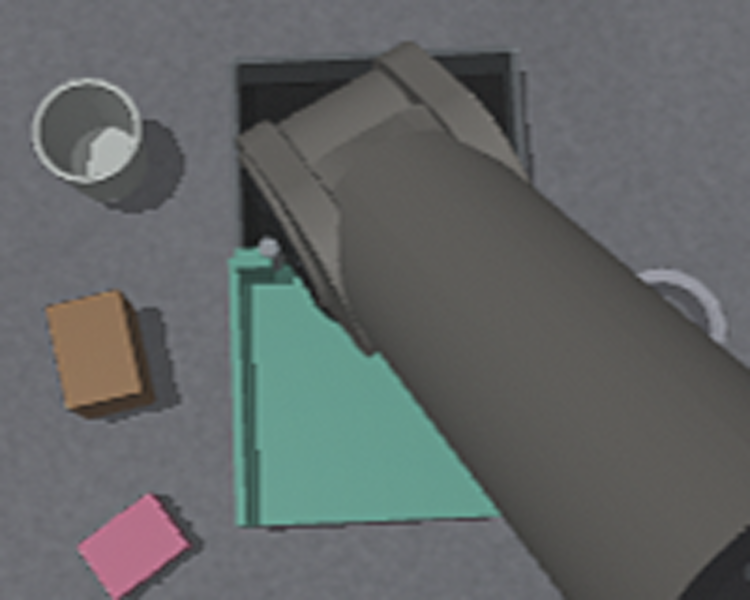

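The flap is wide open, held by the left finger at the hinge side; its edge runs crop (215,245)→(290,430). The carton is still on the deck, with bottom corners at about (395,417) and (487,442), and it has turned. I measure it.

```bash
cat >> h.py <<'E'
d_=np.load('side0.npz')
def sd(cx,cy,s,ox,oy,z):
    return W2H(plane(((cx+.5)/s-.5+ox,(cy+.5)/s-.5+oy),z,d_['K'],d_['R'],d_['t']))
E
python3 - <<'E'
from h import *
for q,z in (((395,417),.065),((487,442),.065),((390,347),.101),((505,352),.101)): print(sd(*q,6,250,110,z).round(1))
print('flap top', sd(212,243,6,250,110,.115))
for q in ((237,490),(343,506)): print('prev',sd(*q,6.667,290,110,.065).round(1))
for q in ((285,505),(390,519)): print('first',sd(*q,6.667,290,110,.065).round(1))
E
```

```text
[-14.8  -2.9]
[-58.3  -1.2]
[-10.9  -9. ]
[-59.3 -22. ]
flap top [ 82.13159712 -33.43016697]
prev [-44.1   2.9]
prev [-86.4  -2.1]
first [-64.6   4.7]
first [-105.9   -1.2]
```

The carton's yaw is now about -2° and its centre about (-37,-29), with B pushing ~9 mm left of centre. The flap is at about 0.67 rad, as the geometry predicted. I back B off a little, shift it 9 mm right, and go on.

```bash
python3 -m handwheel '-3 -2.5 0 0 0 0 85;-6 1 0 0 0 0 85;-8.6 5 0 0 0 0 85;-8.6 5 0 0 0 0 85;-4.6 8 0 0 0 0 85;-0.6 11 0 0 0 0 85;4 14.5 0 0 0 0 85;4 14.5 0 0 0 0 85'
python3 - <<'E'
from h import *
state()
p,K,R,t=cam('side')
cr=p[110:210,250:370,::-1]; cr=cv2.convertScaleAbs(cr,alpha=1.6,beta=20)
cv2.imwrite('pics/side9.png',cv2.resize(cr,(720,600),interpolation=2))
E
```

```text
clock: 8.35
tcp_pos: [0.5443, 0.012, 0.0357]
orientation: [2.969, 1.027, -0.003]
contact_force: [-4.4, -1.4, -1.5]
grip_width: 0.085
t 8.35 hatch [-16.1   3.1] z 35.7 jaw 36.2 F [-4.4 -1.4 -1.5] w 0.085 tilt [-0.002 -0.001 -1.   ]
A [24.1 32.5] B [-56.3 -26.3]
```

View pics/side9.png

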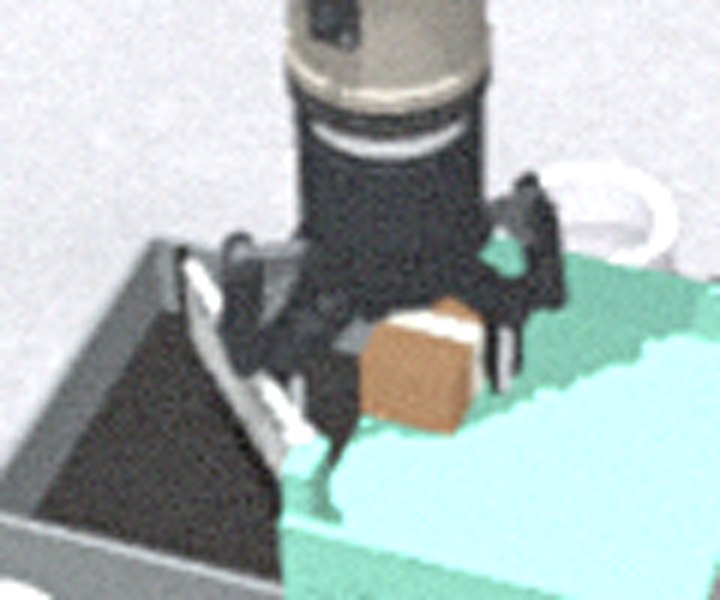

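```bash
python3 - <<'E'
from h import *
for q,z in (((362,413),.065),((455,433),.065),((362,350),.101),((475,350),.101),((480,303),.101)): print(sd(*q,6,250,110,z).round(1))
print('flap tip', sd(182,250,6,250,110,.115))
E
```

```text
[-0.  -0.6]
[-43.2  -2. ]
[ 0.  -3.3]
[-46.5 -19. ]
[-39.1 -48.7]
flap tip [ 92.98060888 -24.7270781 ]
```

The carton is square to the gate (yaw about 2°), its front at x≈0 and y from about -58 to +1. The flap tip is at (93,-25), well clear of it. I push on through the gate.

```bash
python3 -m handwheel '4 3 0 0 0 0 85;8 6 0 0 0 0 85;12 9 0 0 0 0 85;16 12 0 0 0 0 85;20 15 0 0 0 0 85'
python3 - <<'E'
from h import *
state()
p,K,R,t=cam('side')
cr=p[110:210,250:370,::-1]; cr=cv2.convertScaleAbs(cr,alpha=1.6,beta=20)
cv2.imwrite('pics/side10.png',cv2.resize(cr,(720,600),interpolation=2))
E
```

```text
clock: 9.02
tcp_pos: [0.5695, 0.0122, 0.0359]
orientation: [2.969, 1.026, -0.002]
contact_force: [-3.7, -1.9, 1.9]
grip_width: 0.0848
t 9.03 hatch [9.  2.3] z 35.9 jaw 36.1 F [-3.7 -1.9  1.9] w 0.0848 tilt [-0.001 -0.001 -1.   ]
A [49.3 31.7] B [-31.2 -27. ]
```

View pics/side10.png

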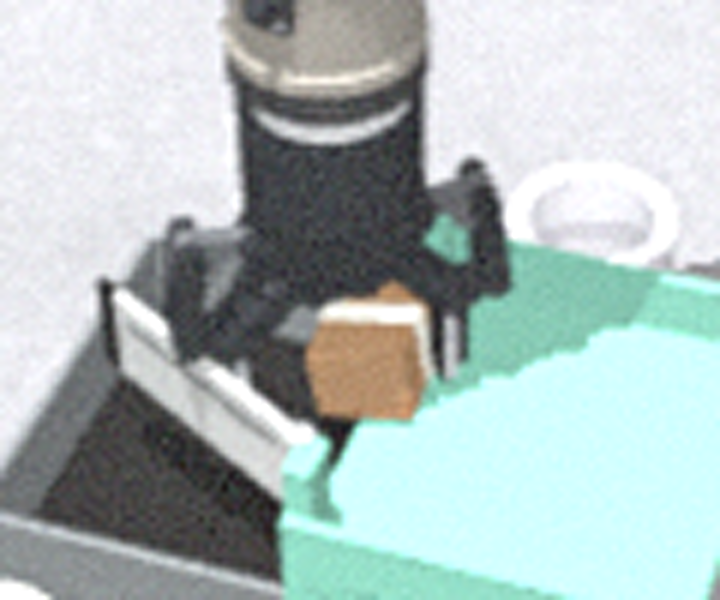

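```bash
python3 -m handwheel '4 3 0 0 0 0 85;8 6 0 0 0 0 85;12 9 0 0 0 0 85;16 12 0 0 0 0 85;16 12 0 0 0 0 85'
python3 - <<'E'
from h import *
state()
p,K,R,t=cam('side')
cr=p[110:210,250:370,::-1]; cr=cv2.convertScaleAbs(cr,alpha=1.6,beta=20)
cv2.imwrite('pics/side11.png',cv2.resize(cr,(720,600),interpolation=2))
E
```

```text
clock: 9.7
tcp_pos: [0.5908, 0.0134, 0.0362]
orientation: [2.969, 1.027, 0.002]
contact_force: [-0.6, -2.5, -0.3]
grip_width: 0.0852
t 9.7 hatch [30.5  2.8] z 36.2 jaw 36.2 F [-0.6 -2.5 -0.3] w 0.0852 tilt [ 0.002  0.    -1.   ]
A [70.7 32.2] B [ -9.7 -26.6]
```

View pics/side11.png

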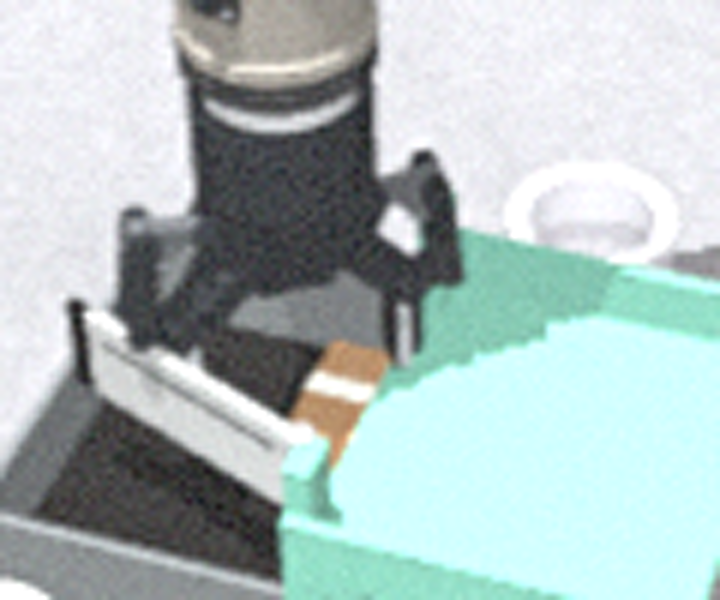

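```bash
python3 -m handwheel '0 0 0 0 0 0 85;0 0 0 0 0 0 85'
python3 - <<'E'
from h import *
state()
p,K,R,t=cam('side')
cr=p[110:210,250:370,::-1]; cr=cv2.convertScaleAbs(cr,alpha=1.6,beta=20)
cv2.imwrite('pics/side12.png',cv2.resize(cr,(720,600),interpolation=2))
for z in(.02,.04,.064): print(z,sd(345,385,6,250,110,z))
E
```

```text
clock: 10.0
tcp_pos: [0.5902, 0.0132, 0.0363]
orientation: [2.969, 1.027, 0.002]
contact_force: [1.1, -2.2, 0.4]
grip_width: 0.085
t 10.0 hatch [29.9  2.6] z 36.3 jaw 36.2 F [ 1.1 -2.2  0.4] w 0.085 tilt [ 0.001 -0.    -1.   ]
A [70.1 32. ] B [-10.4 -26.7]
0.02 [ 30.94163614 -58.31454168]
0.04 [ 23.15006323 -39.0577435 ]
0.064 [ 13.80017575 -15.94958568]
```

View pics/side12.png

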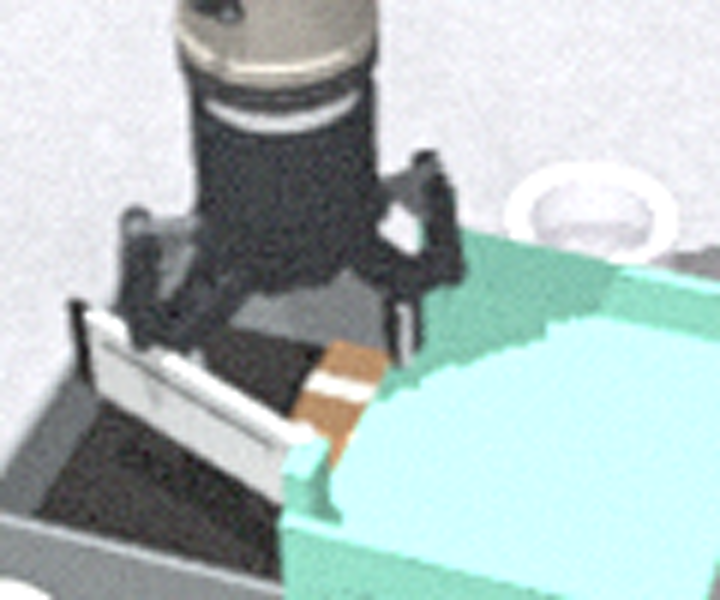

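The carton has settled in the tray, right behind the deck edge, strip at crop (345,385). The flap is still held clear of it. I draw straight back so the flap closes against the finger.

```bash
python3 -m handwheel '-8 -6 0 0 0 0 85;-18 -13.5 0 0 0 0 85;-28 -21 0 0 0 0 85;-38 -28.5 0 0 0 0 85;-46 -34.5 0 0 0 0 85;-54 -40.5 0 0 0 0 85;-62 -46.5 0 0 0 0 85;-70 -52.5 0 0 0 0 85;-78 -58.5 0 0 0 0 85;-86 -64 0 0 0 0 85;-92 -67 0 0 0 0 85;-92 -67 0 0 0 0 85'
python3 - <<'E'
from h import *
state()
p,K,R,t=cam('side')
cr=p[110:210,250:370,::-1]; cr=cv2.convertScaleAbs(cr,alpha=1.6,beta=20)
cv2.imwrite('pics/side13.png',cv2.resize(cr,(720,600),interpolation=2))
E
```

```text
clock: 11.55
tcp_pos: [0.4756, 0.009, 0.036]
orientation: [2.969, 1.028, -0.0]
contact_force: [0.3, 0.4, 0.5]
grip_width: 0.0849
t 11.55 hatch [-84.9   2.5] z 36.0 jaw 36.2 F [0.3 0.4 0.5] w 0.0849 tilt [-0. -0. -1.]
A [-44.7  31.9] B [-125.1  -26.9]
```

View pics/side13.png

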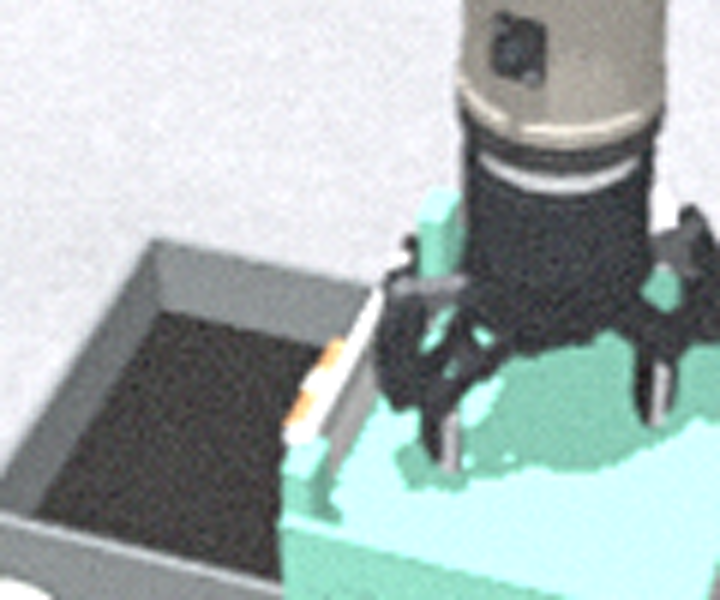

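```bash
python3 -m handwheel '0 0 -30 0 0 0 85;0 0 -80 0 0 0 85;0 0 -130 0 0 0 85;0 0 -170 0 0 0 85;-35 48 -170 0 0 0 85;-71 97 -170 0 0 0 85;-106 145 -170 0 0 0 85;-142 194 -170 0 0 0 85;-177 242 -170 0 0 0 85;-206 282 -170 0 0 0 85;-206 282 -170 0 0 0 85'
python3 - <<'E'
from h import *
state()
for n,b in(('top',(135,285,230,430)),('side',(120,240,230,390))):
    p,K,R,t=cam(n); cr=p[b[0]:b[1],b[2]:b[3],::-1]
    cv2.imwrite(f'pics/{n}14.png',cv2.resize(cv2.convertScaleAbs(cr,alpha=1.4,beta=10),(800,600),interpolation=2))
E
```

```text
clock: 12.98
tcp_pos: [0.4872, -0.345, 0.2053]
orientation: [2.972, 1.016, -0.001]
contact_force: [0.7, 0.5, -0.1]
grip_width: 0.085
t 12.97 hatch [ -85.7 -351.7] z 205.3 jaw 35.8 F [ 0.7  0.5 -0.1] w 0.085 tilt [-0.    -0.001 -1.   ]
A [ -45.2 -322.6] B [-126.1 -380.8]
```

View pics/top14.png

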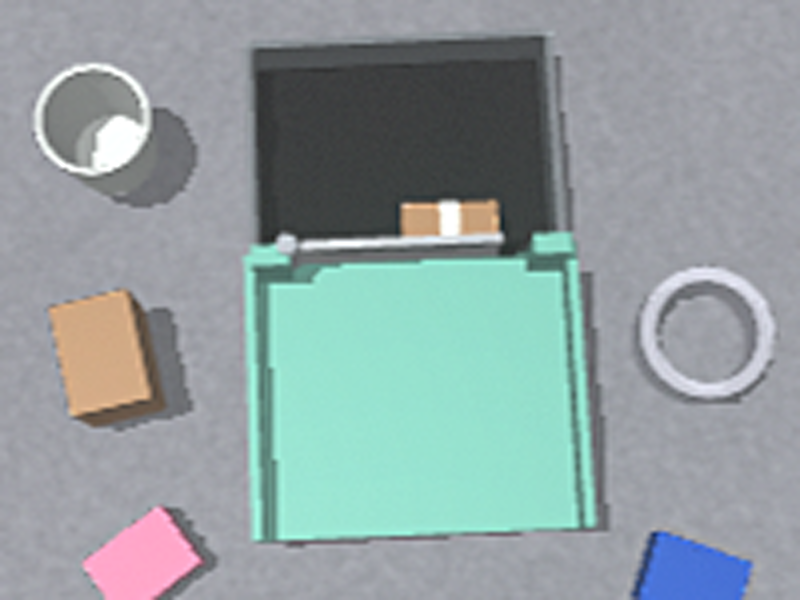

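View pics/side14.png

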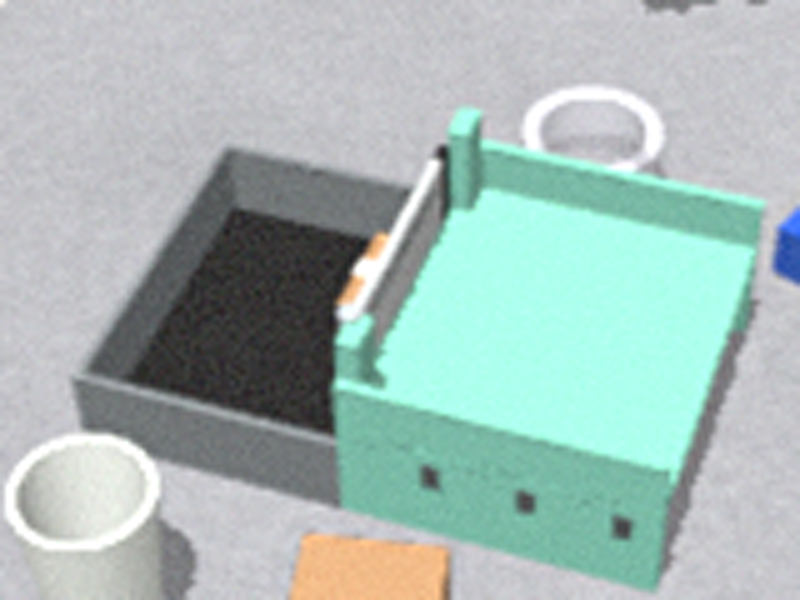

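```bash
python3 - <<'E'
from h import *
d=np.load('top0.npz');K,R,t=[d[k] for k in 'KRt']
for x,y in((401,203),(498,200)):
  for z in(.04,.048,.064): print(x,z,W2H(plane(((x+.5)/4-.5+230,(y+.5)/4-.5+135),z,K,R,t)).round(1))
a,b=cv2.imread('pics/topcrop.png'),cv2.imread('pics/top14.png')
p,K,R,t=cam('top'); diff=np.abs(p.astype(int)-d['p']).max(2)[135:285,230:430]>45
n,l,s,c=cv2.connectedComponentsWithStats(diff.astype(np.uint8)); print([(q[:5]) for q in s[1:] if q[4]>6])
E
```

```text
401 0.04 [39.9  3.4]
401 0.048 [38.   3.6]
401 0.064 [34.3  4. ]
498 0.04 [ 39.2 -58.7]
498 0.048 [ 37.4 -58. ]
498 0.064 [ 33.7 -56.5]
[array([100,  50,  25,   9, 205], dtype=int32), array([101,  83,  30,  24, 550], dtype=int32)]
```

The only differences from the first top view are the carton's old and new places. Its far edge (x≈37 mm at z 48 mm) fits a carton resting on its front end on the tray floor, below the shut flap. I hand in.

```bash
python3 -c "
from h import *
print(workorder.hand_in()); state()"
```

```text
the job is handed in; nothing more can be done
None
the job is handed in; nothing more can be done
```

The carton is in the catch tray, the flap is shut, and the job is handed in at about 13 s of the 38 s allowed.

**What I did:** With the jaws open and set diagonally, the left finger pushed the flap open near its hinge while the right finger slid the carton along the deck and over the edge. Drawing straight back then let the flap close against the finger, and I lifted the arm clear.

**Last checks that passed:**
- The flap is in the same shut position as in the first top view.
- In the top view, the only changes around the hatch are the carton's old and new places. The cup, stock box and tape roll did not move.
- The largest contact force I read after any move was about 9 N, while the finger held the flap.
- In the side pictures the carton stayed clear of the flap throughout.

**Less certain or not as expected:**
- **Order of pushing:** the fingers do not span the whole distance, so the carton slid about 20 mm on the deck before the flap was touched. The flap was at about 0.8 rad when the carton reached the gate, and wider still as it went through.
- **How it lies:** the carton seems to rest on its front end against the deck wall, below the flap, rather than flat. I judged this from its far edge in the top view.
- **Fingertip height:** the tips appeared about 40–45 mm above the reported TCP, not the 13 mm described. I lowered the hand in small steps with force checks and used the height seen in the images.

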